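# Seat the ink pot in the mixer's tapered holder

### The arm

A 6-joint arm with a two-finger parallel gripper is mounted at the origin on a cart in front of the work surface, level with it; the furniture and walls round the work are solid. World frame = base frame: x ahead of the robot, y to its left, z up, the work surface at z = 0. Lengths are in m, angles in degrees, forces in N, time in s.
With the tool pointing down it reaches from about 0.35 to 0.725 m from the base axis. Payload 6 kg.
Tool frame: the origin (TCP) lies midway between the tips of the shut fingers; the grasp point (between the pads) lies 19 mm behind it (pinch_z is the distance from the TCP to the grasp point, in m); z points along the fingers, y is the line along which they close (so a half turn about z gives the same grasp; the last joint's range is limited). The gripper opens to 85 mm and grips with 20 to 120 N. Pads are 22 mm wide; open, the fingers measure 114 mm over their backs; the gripper's body (76 mm by 85 mm) begins 54 mm behind the grasp point. The pads swing forward as they close: fully open they stand 13 mm farther back than shut.
Start: joints at [90.51, 2.303, 4.859, 0, -92.561, -19.12], TCP at [0.191, 0.569, 0.231] pointing down, gripper open.
Joint ranges: [-146.85, 146.85], [-73.84, 115.35], [-62.03, 85.46], [-188.31, 113.3], [-161.28, -10.13], [-171.36, 171.36]. Speed limits (degrees/s): [147.25, 147.25, 172.46, 180, 180, 180].

### API

Orientations are given as [roll, pitch, yaw] about the fixed x, y, z axes, in that order (R = Rz(yaw) Ry(pitch) Rx(roll)).
In Python, from station import state, camera, camera_params, hand_in, pinch_z gives the robot as it stands. The module is installed in compiled form; this text tells all that it offers.
- The arm moves only by the tool play_rows, never from a script. Its argument "steps" is a list of rows, each a list of 7 numbers: the turn, a rotation vector about the world's x, y, z in rad, then the shift along the world's x, y, z in mm, then the finger opening in mm, from 0 to 85.4. In form: [[wx, wy, wz, dx, dy, dz, grip], ...]. A call has 1 to 8 rows; each row shifts and turns the commanded pose from where the row before left it; what a row does not reach is not made up. A row lasts 1/8 s, in which the tool goes at most 62.5 mm and 10.7 degrees, less where a joint would pass 70% of its speed; a pose out of reach is approached as far as the arm can. A call with a gripper value outside its range is refused whole. The fingers move at their own pace and stop on an object; "force" is the grip in N (left out, the last holds). Time passes only in rows, so rows that do not move let the fingers close. It gives the time, the measured TCP pose, the force, the opening and the grip force at its end, in the units of the state.
- state(): the state, without advancing time (a new reading comes with each control period).
- camera(name): name is "side" or "top"; returns (picture, depth): 400x640x3 uint8, blue, green, red; 400x640 float32, m along the optical axis (not along the pixel's ray), 0 where there is no reading.
- camera_params(name): a dict with "intrinsics" (3x3 intrinsics, pixels), "dist" ([k1, k2, p1, p2, k3] as OpenCV has them; the pictures are not rectified), "R" (3x3) and "t" (3): a world point X has camera coordinates R X + t. Camera axes: x right, y down, z forward; pixel columns grow to the right and rows downward; lengths in m; the calibration is good to about 2 mm. A picture is of the moment at which its call begins. camera_params takes no time and is no camera call.
- hand_in(): hands the job in; it is judged then, once.
The state is a dict: "time": time; "joint_pos": joint angles; "qvel": joint speeds; "joint_torque": joint torques, N m; "tool_pos": TCP position; "tcp_rot": TCP orientation; "force": force on the tool from outside, world axes, zero at the start; "moment": the same for the moment, N m; "gripper_width": finger opening in m; "finger_force": force on a finger pad.
Only numpy, scipy, OpenCV 4.12 (cv2) and the standard library are available. Lean on these libraries where they do the work, as an engineer would, in place of code of your own. Each camera call takes 0.05 s, during which the arm holds its last target. There are 200 camera calls.

### The job

Load the larger of the two lidded ink pots into the white tapered holder on the mixer, the low grey machine: nest it, turn it under light pressure until the slot in its foot drops over the drive bar hidden in the holder, and leave it released, upright and fully home in the taper. Keep the pot upright and be gentle throughout, never forcing it down on the bar, and leave the smaller pot where it is.

Things in the scene. Friction and masses are not known exactly. Their poses are not given: they have to be found in the camera images.
- pot: larger ink pot: bare metal cone, black lid, 99 mm high. Cone radius 28 mm at 10 mm up, 38 mm at 60 mm; lid radius 41 mm, top at 69 mm; on it, along x through the axis, a grip bar 46 long, 12 thick, 30 high (z 69 to 99). Under the cone two foot bars leave a drive slot along x, 13 wide, 10 deep; alike after a half turn. Origin: centre of the underside. z up. Lid does not open. About 0.3 to 0.55 kg.
- small_pot: the smaller ink pot, a bystander: same build, 87 mm high, lid radius 34 mm; its cone is too small for the holder. Origin: centre of its underside; z up.
- seat (a point): in the mixer's white taper holder (inner radius 24 mm at its floor, 34 mm at the rim): where the larger pot's origin is when fully home, 38 mm below the rim, 8 above the floor, 48 above the bench; axes as the mixer (z up, -x its knob side). A fixed drive bar, 40 x 10, stands on the floor, top 5 mm above seat: along x, turned by an unreported angle up to 0.7 rad either way.
There are look-alikes about, which are no part of the job. Leave any blue look-alike of the pot alone.

How it is judged:
By the outcome, as a careful person would: the job done as asked, in the order asked, and still so for the second after the job is handed in, with the robot touching nothing.
It also fails if it takes over 61 s, if anything falls off the work surface, if the arm or the gripper's body presses on something with over 40 N, if the wrist force passes 120 N, or if a joint passes its speed limit or range.

## Working session

There is one attempt and no reset: what is moved stays moved. The work goes in short steps, Python scripts to look and compute and a tool call to move; the robot and the scene stay as the last step left them, time stands still between calls to the robot, and variables do not carry over. Pictures are saved under pics/ and viewed, at most 10 in all, crops included, and the job is handed in when it is done.

Besides the shell and the picture viewer there is one more tool, called after ">>>" as name(argument=value, ...), one argument or row to a line, values as JSON. play_rows: Moves the arm, as the interface text tells. Its arguments: {"type":"object","properties":{"steps":{"type":"array"},"force":{"type":"number"}},"required":["steps"]}

```bash
mkdir -p pics; python3 - <<'E'
from station import *
import cv2,numpy as np
s=state();print(s['time'],s['tool_pos'],s['tcp_rot'],s['force'],s['gripper_width'],pinch_z if not callable(pinch_z) else pinch_z())
for n in('side','top'):
    p,d=camera(n);cv2.imwrite(f'pics/{n}0.png',p);np.save(f'pics/{n}0.npy',d);q=camera_params(n);print(n,q)
E
```

```text
0.0 [0.1912963  0.56832522 0.23024941] [ 1.79895405e+02 -8.31349473e-03 -1.86094017e+01] [-0.6600102  -0.47354709 -0.17645576] 0.08543274820551498 0.0187
side {'intrinsics': array([[368.933155  ,   0.        , 324.31584604],
       [  0.        , 368.933155  , 195.74677878],
       [  0.        ,   0.        ,   1.        ]]), 'dist': array([-0.04080363,  0.        ,  0.        ,  0.        ,  0.        ]), 'R': array([[ 0.87175929, -0.48991358,  0.00452024],
       [-0.22655786, -0.41128652, -0.88290143],
       [ 0.43440451,  0.76865343, -0.46953661]]), 't': array([-0.47922267,  0.22456392,  0.58365582])}
top {'intrinsics': array([[477.65449907,   0.        , 321.80011662],
       [  0.        , 477.65449907, 205.23816934],
       [  0.        ,   0.        ,   1.        ]]), 'dist': array([-0.10186668,  0.        ,  0.        ,  0.        ,  0.        ]), 'R': array([[ 0.03130093, -0.99950718, -0.00237661],
       [-0.97842413, -0.03015468, -0.20439401],
       [ 0.20422162,  0.00872305, -0.97888582]]), 't': array([0.06899888, 0.58538289, 1.05400049])}
```

View pics/side0.png

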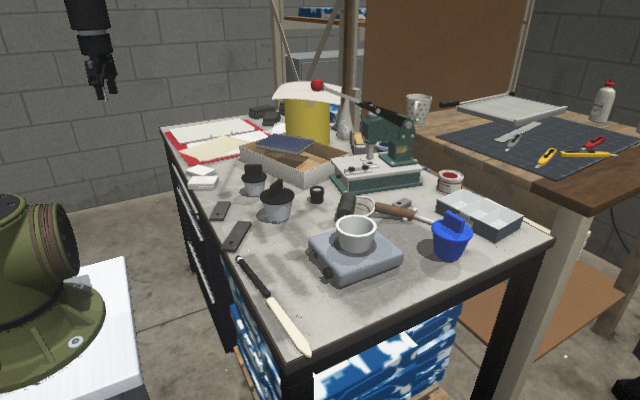

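View pics/top0.png

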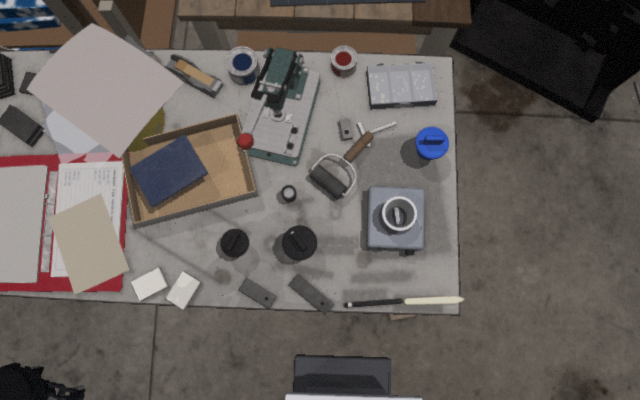

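The side view shows the large pot at about (277,203), the small pot at (254,180) and the mixer holder at (355,232). The top view has them at (299,243), (235,243) and (399,214), with the drive bar visible inside the holder. I'll enlarge these next.

```bash
python3 - <<'E'
import cv2,numpy as np
t=cv2.imread('pics/top0.png');s=cv2.imread('pics/side0.png')
z=lambda im,x,y,w,h,k:cv2.resize(im[y:y+h,x:x+w],None,fx=k,fy=k,interpolation=cv2.INTER_CUBIC)
a=np.hstack([z(t,275,220,50,37,8),z(t,375,195,50,37,8)])
b=np.hstack([z(s,250,175,50,37,8),z(s,325,205,62,46,6.45)[:296,:400]])
cv2.imwrite('pics/crop0.png',np.vstack([a,b]))
E
```

```text
(no output)
```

View pics/crop0.png

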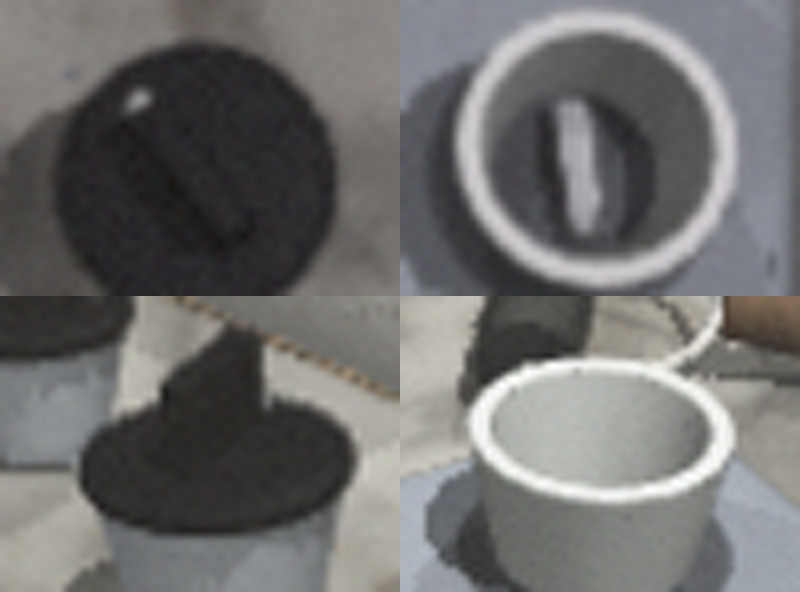

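The crops put the top-view lid circle at about (299.5,242.7) and the holder rim at (399.6,213.8). The drive bar runs from (396.5,207) to (398.5,224.5). In the side view the lid centre is at about (277,203.5) and the rim centre at (356,226).

```bash
cat > h.py <<'E'
from station import *
import cv2,numpy as np
def ray(n,uv):
    q=camera_params(n);p=cv2.undistortPoints(np.array([[uv]],float),q['intrinsics'],q['dist'])[0,0]
    R=q['R'];return -R.T@q['t'],R.T@np.array([p[0],p[1],1.])
def atz(n,uv,z):
    o,d=ray(n,uv);return o+d*(z-o[2])/d[2]
def tri(a,b):
    (o,d),(p,e)=ray('top',a),ray('side',b)
    k=np.linalg.lstsq(np.stack([d,-e],1),p-o,rcond=None)[0];A,B=o+k[0]*d,p+k[1]*e
    return (A+B)/2,np.linalg.norm(A-B)
def cloud(n,dep,x0,y0,x1,y1):
    q=camera_params(n);v,u=np.mgrid[y0:y1,x0:x1];u=u.ravel();v=v.ravel();D=dep[v,u];m=D>0
    p=cv2.undistortPoints(np.stack([u,v],1)[:,None].astype(float),q['intrinsics'],q['dist'])[:,0]
    X=np.c_[p*D[:,None],D];return ((X-q['t'])@q['R'])[m],np.c_[u,v][m]
E
python3 - <<'E'
from h import *
np.set_printoptions(precision=4,suppress=True)
print('lid tri',tri((299.1,242.3),(276.8,203.2)),'rim tri',tri((399.1,213.3),(355.8,226.1)))
print('lid z69',atz('top',(299.1,242.3),.069),'rim z86',atz('top',(399.1,213.3),.086))
d=np.load('pics/top0.npy')
P,uv=cloud('top',d,280,222,320,264)
print('z hist',np.histogram(P[:,2],[-.01,.01,.03,.06,.064,.068,.072,.08,.09,.095,.099,.103,.11]))
L=P[(P[:,2]>.06)&(P[:,2]<.078)];print('lid',len(L),np.median(L[:,2]),cv2.minEnclosingCircle(L[:,:2].astype(np.float32)))
G=P[(P[:,2]>.088)];print('grip',len(G),np.median(G[:,2]),cv2.minAreaRect((G[:,:2]*1000).astype(np.float32)))
P,uv=cloud('top',d,378,193,421,236)
L=P[(P[:,2]>.078)&(P[:,2]<.095)];print('rim',len(L),np.median(L[:,2]),cv2.minEnclosingCircle(L[:,:2].astype(np.float32)))
c=L[:,:2].mean(0);c=np.array(cv2.minEnclosingCircle(L[:,:2].astype(np.float32))[0])
I=P[np.linalg.norm(P[:,:2]-c,axis=1)<.023]
print(np.histogram(I[:,2],[.02,.036,.044,.047,.05,.056,.07,.1]))
B=I[(I[:,2]>.0475)&(I[:,2]<.06)&(np.linalg.norm(I[:,:2]-c,axis=1)<.022)];print('bar',len(B),B[:,:2].mean(0),cv2.minAreaRect((B[:,:2]*1000).astype(np.float32)))
a,b=atz('top',(396,207),.053),atz('top',(398,224.3),.053);print('bar ends',a,b,np.degrees(np.arctan2(*(a-b)[1::-1])))
P,uv=cloud('top',d,360,180,430,255);M=P[(P[:,2]>.03)&(P[:,2]<.046)];print('mixer',cv2.minAreaRect((M[:,:2]*1000).astype(np.float32)))
# grip bar from image
a,b=atz('top',(275+130/8-.5,220+102/8-.5),.099),atz('top',(275+238/8-.5,220+235/8-.5),.099);print('grip img',a,b)
E
```

```text
lid tri (array([0.4964, 0.1376, 0.0427]), np.float64(0.0006232173255925304)) rim tri (array([ 0.5666, -0.0908,  0.0836]), np.float64(0.003947808319515355))
lid z69 [0.4933 0.1361 0.069 ] rim z86 [ 0.5643 -0.0895  0.086 ]
z hist (array([680,   0,   0,  31, 391, 414,  35,   4,   9,  66,  37,   1]), array([-0.01 ,  0.01 ,  0.03 ,  0.06 ,  0.064,  0.068,  0.072,  0.08 ,
        0.09 ,  0.095,  0.099,  0.103,  0.11 ]))
lid 868 0.06811283247211387 ((0.4928232431411743, 0.13710887730121613), 0.040913306176662445)
grip 114 0.0983497646545905 ((492.74884033203125, 137.01966857910156), (45.621986389160156, 11.921873092651367), 39.042144775390625)
rim 350 0.0851321129146485 ((0.5646947622299194, -0.08945808559656143), 0.04048428311944008)
(array([  3, 191,  19,   4,  68,   3,   0]), array([0.02 , 0.036, 0.044, 0.047, 0.05 , 0.056, 0.07 , 0.1  ]))
bar 75 [ 0.5648 -0.0893] ((564.4484252929688, -90.69902038574219), (39.069862365722656, 12.482378959655762), 9.355934143066406)
bar ends [ 0.5857 -0.0874  0.053 ] [ 0.5446 -0.0921  0.053 ] 6.518036479206199
mixer ((559.083984375, -89.56124877929688), (137.1849822998047, 162.0360565185547), 89.3401107788086)
grip img [0.5114 0.154  0.099 ] [0.4752 0.1225 0.099 ]
```

>>> play_rows(
  steps=[
    [0, 0, 0.0628, 18.8, -27, 0, 50],
    [0, 0, 0.0628, 18.8, -27, 0, 50],
    [0, 0, 0.0628, 18.8, -27, 0, 50],
    [0, 0, 0.0628, 18.8, -27, 0, 50],
    [0, 0, 0.0628, 18.8, -27, 0, 50],
    [0, 0, 0.0628, 18.8, -27, 0, 50],
    [0, 0, 0.0628, 18.8, -27, 0, 50],
    [0, 0, 0.0628, 18.8, -27, 0, 50],
  ],
)

```text
time: 1.1
tool_pos: [0.3422, 0.3516, 0.2309]
tcp_rot: [180.0, 0.0, 10.3]
force: [0.1, 0.8, -0.6]
gripper_width: 0.0502
finger_force: 0.0
```

>>> play_rows(
  steps=[
    [0, 0, 0.0628, 18.8, -27, 0, 50],
    [0, 0, 0.0628, 18.8, -27, 0, 50],
    [0, 0, 0.0628, 18.8, -27, 0, 50],
    [0, 0, 0.0628, 18.8, -27, 0, 50],
    [0, 0, 0.0628, 18.8, -27, 0, 50],
    [0, 0, 0.0628, 18.8, -27, 0, 50],
    [0, 0, 0.0628, 18.8, -27, 0, 50],
    [0, 0, 0.0628, 18.8, -27, 0, 50],
  ],
)

```text
time: 2.1
tool_pos: [0.4926, 0.1356, 0.2309]
tcp_rot: [-180.0, 0.0, 39.1]
force: [-0.2, 0.2, -0.3]
gripper_width: 0.0503
finger_force: 0.0
```

```bash
python3 - <<'E'
from h import *
np.set_printoptions(precision=4,suppress=True)
s=state();print(s['time'],s['tool_pos'],s['tcp_rot'],s['force'],s['gripper_width'],s['joint_pos'])
print('lid tri',tri((299.1,242.3),(276.8,195)))
E
```

```text
2.1 [0.4926 0.1356 0.2309] [-179.9861    0.0285   39.0837] [-0.171   0.2264 -0.2737] 0.05028448146107578 [ 38.0057 -11.3459  -8.0479  -0.0134 -93.3268  91.0773]
lid tri (array([0.4951, 0.1358, 0.0657]), np.float64(0.002907624308598761))
```

>>> play_rows(
  steps=[
    [0, 0, 0, 0.4, 0.9, -30, 50],
    [0, 0, 0, 0, 0, -30, 50],
    [0, 0, 0, 0, 0, -30, 50],
    [0, 0, 0, 0, 0, -25, 50],
    [0, 0, 0, 0, 0, -18, 50],
    [0, 0, 0, 0, 0, -13, 50],
    [0, 0, 0, 0, 0, -8, 50],
    [0, 0, 0, 0, 0, -4, 50],
  ],
  force=40,
)

```text
time: 3.1
tool_pos: [0.4928, 0.1376, 0.0733]
tcp_rot: [180.0, -0.0, 39.0]
force: [0.9, -0.1, -0.1]
gripper_width: 0.0503
finger_force: 0.0
```

>>> play_rows(
  steps=[
    [0, 0, 0, 0, 0, 0, 50],
    [0, 0, 0, 0, 0, 0, 25],
    [0, 0, 0, 0, 0, 0, 10],
    [0, 0, 0, 0, 0, 0, 5],
    [0, 0, 0, 0, 0, 0, 5],
    [0, 0, 0, 0, 0, 0, 5],
    [0, 0, 0, 0, 0, 0, 5],
    [0, 0, 0, 0, 0, 0, 5],
  ],
  force=40,
)

```text
time: 4.1
tool_pos: [0.4929, 0.1375, 0.0736]
tcp_rot: [180.0, -0.0, 39.0]
force: [0.1, 0.2, 2.9]
gripper_width: 0.0115
finger_force: 44.3
```

```bash
python3 - <<'E'
from h import *
s=state();print(s['time'],s['tool_pos'],s['tcp_rot'],s['force'],s['moment'],s['gripper_width'],s['finger_force'])
p,d=camera('side');q,_=camera('top')
z=lambda im,x,y,w,h,k:cv2.resize(im[y:y+h,x:x+w],None,fx=k,fy=k,interpolation=cv2.INTER_CUBIC)
cv2.imwrite('pics/grasp.png',np.hstack([z(p,230,130,100,125,4),z(q,250,190,100,125,4)]))
E
```

```text
4.1 [0.49285912 0.13752841 0.07360962] [ 1.79975485e+02 -3.22199694e-02  3.89628527e+01] [0.08247317 0.20675313 2.90906136] [-0.171018   -0.18277961 -0.00615414] 0.011456434059942192 44.328208565711975
```

View pics/grasp.png

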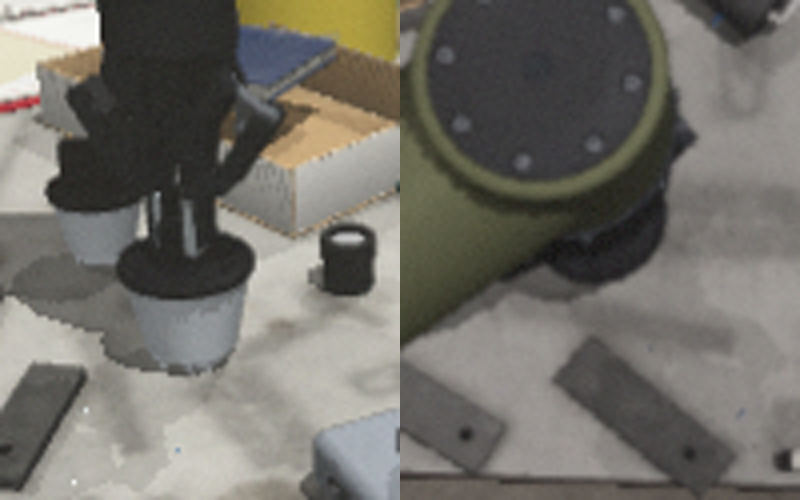

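The fingers are gripping the grip bar (side crop, around (185,230)), with the pot upright. Next I lift and carry it.

>>> play_rows(
  steps=[
    [0, 0, 0, 0, 0, 5, 5],
    [0, 0, 0, 0, 0, 12, 5],
    [0, 0, 0, 0, 0, 20, 5],
    [0, 0, 0, 0, 0, 25, 5],
    [0, 0, 0, 0, 0, 25, 5],
    [0, 0, 0, 0, 0, 20, 5],
    [0, 0, 0, 0, 0, 8, 5],
    [0, 0, 0, 0, 0, 0, 5],
  ],
  force=50,
)

```text
time: 5.2
tool_pos: [0.4926, 0.1376, 0.1882]
tcp_rot: [-180.0, -0.0, 39.0]
force: [0.4, 0.7, -3.3]
gripper_width: 0.0115
finger_force: 48.8
```

>>> play_rows(
  steps=[
    [0, 0, -0.02, 2.4, -7, 0, 5],
    [0, 0, -0.04, 4, -14, 0, 5],
    [0, 0, -0.05, 6, -20, 0, 5],
    [0, 0, -0.05, 7, -20, 0, 5],
    [0, 0, -0.05, 7, -20, 0, 5],
    [0, 0, -0.05, 7, -20, 0, 5],
    [0, 0, -0.05, 7, -20, 0, 5],
    [0, 0, -0.05, 7, -20, 0, 5],
  ],
)

```text
time: 6.2
tool_pos: [0.5401, -0.0053, 0.1877]
tcp_rot: [180.0, 0.1, 18.1]
force: [0.4, 0.9, -2.7]
gripper_width: 0.011
finger_force: 48.8
```

>>> play_rows(
  steps=[
    [0, 0, -0.05, 7, -20, 0, 5],
    [0, 0, -0.05, 6, -20, 0, 5],
    [0, 0, -0.04, 5, -18, 0, 5],
    [0, 0, -0.03, 4, -14, 0, 5],
    [0, 0, -0.01, 2, -9, 0, 5],
    [0, 0, 0, 0.3, -4, 0, 5],
    [0, 0, 0, 0, 0, 0, 5],
    [0, 0, 0, 0, 0, 0, 5],
  ],
)

```text
time: 7.2
tool_pos: [0.5643, -0.0881, 0.1884]
tcp_rot: [-180.0, -0.0, 8.1]
force: [-0.3, -0.4, -2.5]
gripper_width: 0.011
finger_force: 48.8
```

```bash
python3 - <<'E'
from h import *
np.set_printoptions(precision=4,suppress=True)
s=state();print(s['time'],s['tool_pos'],s['tcp_rot'],s['force'],s['moment'],s['gripper_width'],s['finger_force'])
p,d=camera('side')
z=lambda im,x,y,w,h,k:cv2.resize(im[y:y+h,x:x+w],None,fx=k,fy=k,interpolation=cv2.INTER_CUBIC)
cv2.imwrite('pics/above.png',z(p,300,100,120,100,6))
q=camera_params('side')
def px(X): return cv2.projectPoints(np.array(X,float).reshape(-1,3),cv2.Rodrigues(q['R'])[0],q['t'],q['intrinsics'],q['dist'])[0][:,0]
t=s['tool_pos'];th=np.linspace(0,2*np.pi,60)
o=t-[0,0,.0735]
u=px(np.c_[o[0]+.041*np.cos(th),o[1]+.041*np.sin(th),np.full(60,o[2]+.069)])
print('expected lid crop bounds',(u.min(0)-[300,100])*6,(u.max(0)-[300,100])*6)
u=px(np.c_[.5645+.0405*np.cos(th),-.0895+.0405*np.sin(th),np.full(60,.086)])
print('expected rim full',u.min(0),u.max(0))
E
```

```text
7.2 [ 0.5643 -0.0881  0.1884] [-179.9994   -0.0145    8.0632] [-0.2826 -0.3745 -2.4688] [0.0248 0.0094 0.0292] 0.011039104745125856 48.79656136035919
expected lid crop bounds [197.6129 423.0698] [467.2054 539.2271]
expected rim full [332.8601 214.5595] [374.4486 236.9999]
```

View pics/above.png

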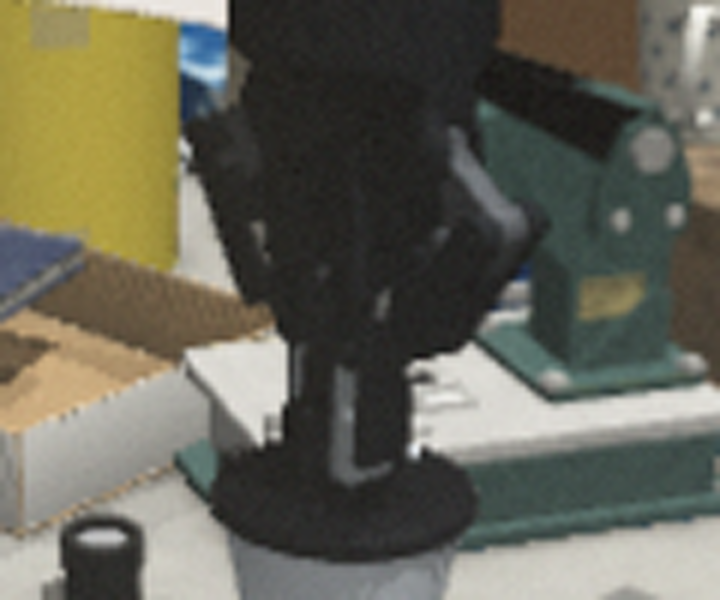

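The lid and the holder rim show nearly the same shift of about 2 px right from the predicted pixels, so they are aligned to within about 1 mm. The lid spans crop x 211–478. I'll lower it into the taper.

>>> play_rows(
  steps=[
    [0, 0, 0, 0.2, -1, -6, 5],
    [0, 0, 0, 0, 0, -10, 5],
    [0, 0, 0, 0, 0, -12, 5],
    [0, 0, 0, 0, 0, -10, 5],
    [0, 0, 0, 0, 0, -8, 5],
    [0, 0, 0, 0, 0, -6, 5],
    [0, 0, 0, 0, 0, -3, 5],
    [0, 0, 0, 0, 0, 0, 5],
  ],
)

```text
time: 8.25
tool_pos: [0.5646, -0.0895, 0.1333]
tcp_rot: [180.0, -0.0, 8.0]
force: [0.3, 0.3, -3.1]
gripper_width: 0.0115
finger_force: 48.9
```

>>> play_rows(
  steps=[
    [0, 0, 0, 0, 0, -1, 5],
    [0, 0, 0, 0, 0, -1, 5],
    [0, 0, 0, 0, 0, 0, 5],
  ],
)

```text
time: 8.62
tool_pos: [0.5645, -0.0895, 0.1313]
tcp_rot: [180.0, -0.0, 8.0]
force: [0.6, 0.2, -2.4]
gripper_width: 0.0111
finger_force: 48.9
```

>>> play_rows(
  steps=[
    [0, 0, 0.07, 0, 0, 0, 5],
    [0, 0, 0.07, 0, 0, 0, 5],
    [0, 0, 0.06, 0, 0, -1, 5],
    [0, 0, 0, 0, 0, -1, 5],
    [0, 0, 0, 0, 0, -1, 5],
    [0, 0, 0, 0, 0, 0, 5],
  ],
)

```text
time: 9.38
tool_pos: [0.5645, -0.0895, 0.1282]
tcp_rot: [180.0, 0.0, 19.4]
force: [-0.8, 0.9, -1.8]
gripper_width: 0.0112
finger_force: 48.8
```

>>> play_rows(
  steps=[
    [0, 0, 0, 0, 0, -0.5, 5],
    [0, 0, 0, 0, 0, -0.5, 5],
    [0, 0, 0, 0, 0, -0.5, 5],
    [0, 0, 0, 0, 0, 0, 5],
  ],
)

```text
time: 9.88
tool_pos: [0.5647, -0.0895, 0.1268]
tcp_rot: [180.0, -0.0, 19.5]
force: [0.7, -0.7, -2.2]
gripper_width: 0.0109
finger_force: 48.8
```

>>> play_rows(
  steps=[
    [0, 0, 0, 0, 0, -0.4, 5],
    [0, 0, 0, 0, 0, -0.3, 5],
    [0, 0, 0, 0, 0, 0, 5],
  ],
)

```text
time: 10.25
tool_pos: [0.5648, -0.0895, 0.1265]
tcp_rot: [180.0, -0.0, 19.5]
force: [1.3, 0.6, -0.4]
gripper_width: 0.011
finger_force: 49.2
```

>>> play_rows(
  steps=[
    [0, 0, 0, 0, 0, -0.3, 5],
    [0, 0, 0, 0, 0, -0.2, 5],
    [0, 0, 0, 0, 0, 0, 5],
  ],
)

```text
time: 10.62
tool_pos: [0.5649, -0.0895, 0.1264]
tcp_rot: [180.0, -0.1, 19.5]
force: [0.2, 0.8, 3.7]
gripper_width: 0.011
finger_force: 49.8
```

The pot has met the bar top at the expected height, at light force. Now I turn it towards the bar's angle.

>>> play_rows(
  steps=[
    [0, 0, -0.025, 0, 0, 0, 5],
    [0, 0, -0.025, 0, 0, 0, 5],
    [0, 0, -0.025, 0, 0, 0, 5],
    [0, 0, -0.025, 0, 0, 0, 5],
    [0, 0, 0, 0, 0, 0, 5],
  ],
)

```text
time: 11.25
tool_pos: [0.5649, -0.0896, 0.1258]
tcp_rot: [180.0, -0.1, 13.7]
force: [2.0, -0.6, 3.1]
gripper_width: 0.0112
finger_force: 49.7
```

>>> play_rows(
  steps=[
    [0, 0, -0.025, 0, 0, 0, 5],
    [0, 0, -0.025, 0, 0, 0, 5],
    [0, 0, -0.025, 0, 0, 0, 5],
    [0, 0, 0, 0, 0, 0, 5],
  ],
)

```text
time: 11.75
tool_pos: [0.5648, -0.0891, 0.1245]
tcp_rot: [-180.0, -0.0, 9.4]
force: [5.7, 0.2, -1.7]
gripper_width: 0.0115
finger_force: 49.0
```

>>> play_rows(
  steps=[
    [0, 0, -0.02, 0, 0, -0.3, 5],
    [0, 0, 0, 0, 0, -0.3, 5],
    [0, 0, 0, 0, 0, 0, 5],
  ],
)

```text
time: 12.12
tool_pos: [0.5649, -0.0891, 0.1242]
tcp_rot: [-180.0, -0.0, 8.3]
force: [4.7, 1.0, -0.7]
gripper_width: 0.0113
finger_force: 49.3
```

```bash
python3 - <<'E'
from station import *
s=state();print(s['tool_pos'],s['tcp_rot'],s['force'],s['moment'])
E
```

```text
[ 0.56489537 -0.08910553  0.12423532] [-1.79968186e+02 -3.32665712e-02  8.25952509e+00] [ 4.72224879  0.99516946 -0.72128668] [ 0.02616368 -1.94306749  0.00823336]
```

Side force is +x, so I yield about 0.8 mm that way and then go on down.

>>> play_rows(
  steps=[
    [0, 0, 0, 0.4, 0, 0, 5],
    [0, 0, 0, 0.4, 0, 0, 5],
    [0, 0, 0, 0, 0, -0.4, 5],
    [0, 0, 0, 0, 0, -0.4, 5],
    [0, 0, 0, 0, 0, 0, 5],
  ],
)

```text
time: 12.75
tool_pos: [0.5652, -0.0893, 0.1239]
tcp_rot: [-180.0, 0.0, 8.3]
force: [2.4, 1.8, -2.2]
gripper_width: 0.0109
finger_force: 49.0
```

```bash
python3 - <<'E'
from station import *
s=state();print(s['tool_pos'],s['tcp_rot'],s['force'],s['moment'])
E
```

```text
[ 0.56516032 -0.08928408  0.12386035] [-1.79979220e+02  2.40960756e-02  8.30860302e+00] [ 2.41402146  1.82581056 -2.23740336] [ 0.69370252 -1.29303613 -0.03321688]
```

>>> play_rows(
  steps=[
    [0, 0, 0, 0.4, 0.2, -0.4, 5],
    [0, 0, 0, 0, 0, -0.4, 5],
    [0, 0, 0, 0, 0, -0.4, 5],
    [0, 0, 0, 0, 0, 0, 5],
  ],
)

```text
time: 13.25
tool_pos: [0.5656, -0.0892, 0.1227]
tcp_rot: [-180.0, 0.0, 8.3]
force: [1.6, 2.1, -1.6]
gripper_width: 0.0113
finger_force: 49.0
```

```bash
python3 - <<'E'
from station import *
s=state();print(s['tool_pos'],s['tcp_rot'],s['force'],s['moment'])
E
```

```text
[ 0.56555594 -0.08921802  0.12273313] [-1.79993855e+02  2.88505640e-02  8.30773935e+00] [ 1.6468561   2.09823054 -1.56153856] [ 0.78399565 -0.70798774 -0.02421976]
```

>>> play_rows(
  steps=[
    [0, 0, 0, 0.3, 0.3, -0.4, 5],
    [0, 0, 0, 0, 0.2, -0.4, 5],
    [0, 0, 0, 0, 0, -0.3, 5],
    [0, 0, 0, 0, 0, 0, 5],
  ],
)

```text
time: 13.75
tool_pos: [0.5658, -0.0889, 0.1217]
tcp_rot: [180.0, 0.0, 8.3]
force: [0.6, 0.8, -1.2]
gripper_width: 0.011
finger_force: 48.9
```

```bash
python3 - <<'E'
from station import *
s=state();print(s['tool_pos'],s['tcp_rot'],s['force'],s['moment'])
E
```

```text
[ 0.56584025 -0.08894605  0.12173986] [1.79985813e+02 3.14852164e-02 8.30302175e+00] [ 0.59280273  0.848505   -1.23659547] [ 0.20218956 -0.28219915 -0.0302388 ]
```

>>> play_rows(
  steps=[
    [0, 0, 0, 0.1, 0.1, -0.3, 5],
    [0, 0, 0, 0, 0, -0.3, 5],
    [0, 0, 0, 0, 0, 0, 5],
  ],
)

```text
time: 14.12
tool_pos: [0.566, -0.0889, 0.1216]
tcp_rot: [180.0, 0.0, 8.3]
force: [-1.7, -0.6, 1.1]
gripper_width: 0.0108
finger_force: 49.4
```

```bash
python3 - <<'E'
from station import *
s=state();print(s['tool_pos'],s['tcp_rot'],s['force'],s['moment'])
E
```

```text
[ 0.56599076 -0.08889764  0.12161983] [1.79974342e+02 1.19009696e-02 8.30374842e+00] [-1.66936371 -0.59773359  1.09996534] [0.0867564  0.65789426 0.01969235]
```

The pot has stopped 4.8 mm below the bar-top contact, and 5 mm was expected. I'll give one more light press, then release and back off.

>>> play_rows(
  steps=[
    [0, 0, 0, -0.1, 0, -0.3, 5],
    [0, 0, 0, 0, 0, 0, 5],
    [0, 0, 0, 0, 0, 0, 14],
    [0, 0, 0, 0, 0, 0, 20],
    [0, 0, 0, 0, 0, 0, 40],
    [0, 0, 0, 0, 0, 0, 50],
    [0, 0, 0, 0, 0, 0, 50],
    [0, 0, 0, 0, 0, 3, 50],
  ],
)

```text
time: 15.12
tool_pos: [0.5659, -0.0887, 0.1238]
tcp_rot: [-180.0, 0.0, 8.3]
force: [-0.8, 0.9, -1.2]
gripper_width: 0.0499
finger_force: 0.0
```

>>> play_rows(
  steps=[
    [0, 0, 0, 0, 0, 10, 50],
    [0, 0, 0, 0, 0, 20, 50],
    [0, 0, 0, 0, 0, 30, 50],
    [0, 0, 0, 0, 0, 30, 50],
    [0, 0, 0, -15, 30, 15, 50],
    [0, 0, 0, -20, 45, 0, 50],
    [0, 0, 0, -20, 45, 0, 50],
    [0, 0, 0, -20, 45, 0, 50],
  ],
)

```text
time: 16.12
tool_pos: [0.4905, 0.0775, 0.2309]
tcp_rot: [-180.0, -0.1, 8.3]
force: [0.3, -0.1, 0.0]
gripper_width: 0.0499
finger_force: 0.0
```

>>> play_rows(
  steps=[
    [0, 0, 0, -15, 40, 0, 50],
    [0, 0, 0, -5, 15, 0, 50],
    [0, 0, 0, 0, 0, 0, 50],
    [0, 0, 0, 0, 0, 0, 50],
  ],
)

```text
time: 16.62
tool_pos: [0.4714, 0.1306, 0.2295]
tcp_rot: [180.0, -0.0, 8.3]
force: [-0.1, 0.2, -0.5]
gripper_width: 0.0502
finger_force: 0.0
```

```bash
python3 - <<'E'
from h import *
np.set_printoptions(precision=4,suppress=True)
p,_=camera('side');t,d=camera('top')
z=lambda im,x,y,w,h,k:cv2.resize(im[y:y+h,x:x+w],None,fx=k,fy=k,interpolation=cv2.INTER_CUBIC)
cv2.imwrite('pics/end.png',np.hstack([z(p,310,170,90,90,4.4),z(t,355,165,90,90,4.4)]))
P,_=cloud('top',d,370,180,430,245)
q=np.linalg.norm(P[:,:2]-[.5655,-.089],axis=1)
L=P[(P[:,2]>.105)&(P[:,2]<.128)&(q<.05)];A=np.linalg.lstsq(np.c_[L[:,:2]-[.5655,-.089],np.ones(len(L))],L[:,2],rcond=None)[0]
print('lid slope deg',np.degrees(A[:2]),'z',A[2],'med',np.median(L[:,2]),cv2.minEnclosingCircle(L[:,:2].astype(np.float32)))
G=P[(P[:,2]>.136)&(q<.05)];print('grip',np.median(G[:,2]),cv2.minAreaRect((G[:,:2]*1000).astype(np.float32)))
E
```

```text
lid slope deg [ 0.0368 -0.4931] z 0.1163479090155241 med 0.11632745844670635 ((0.564860463142395, -0.08920374512672424), 0.04132082685828209)
grip 0.1458623466574322 ((564.6786499023438, -88.97602844238281), (46.163604736328125, 12.914511680603027), 8.335542678833008)
```

View pics/end.png

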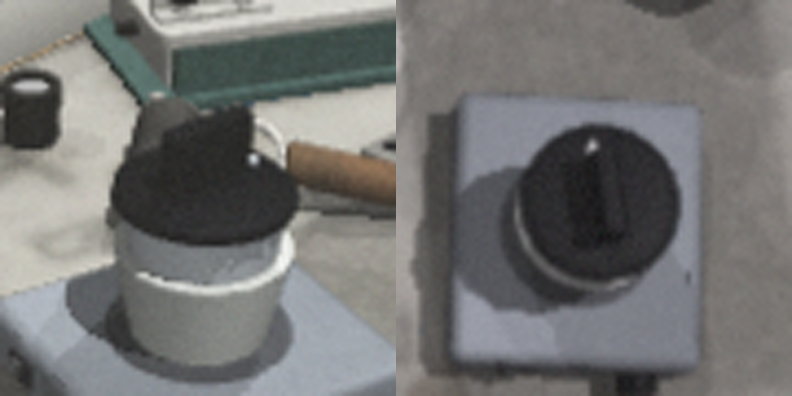

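The pot sits upright in the holder. The lid top measures 116.3 mm, where home is 117 minus the roughly 0.8 mm depth bias seen earlier. It is tilted less than 0.5°, and the gripper is clear.

```bash
python3 -c "
from station import *
print(hand_in())"
```

```text
the job is handed in; nothing more can be done
None
```

The larger pot is in the mixer's holder, released, upright and fully home over the drive bar after a light turn; the small pot was not touched, and the job was handed in at about 17 s of the 61 s allowed.

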